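# Offer the sheet blank out over the end of the welding rest

### The arm

A 6-joint arm with a two-finger parallel gripper is mounted at the origin on the work surface. World frame = base frame: x ahead of the robot, y to its left, z up, the work surface at z = 0. Lengths are in m, angles in rad, forces in N, time in s.
With the tool pointing down it reaches from about 0.3 to 0.75 m from the base axis. Payload 8.5 kg.
Tool frame: the origin (TCP) lies between the finger pads; the fingertips stand ahead of it and the grasp point (between the pads) lies 5 mm behind it (r.tips_ahead is the z of the fingertips in the tool frame, in m); z points along the fingers, y is the line along which they close (so a half turn about z gives the same grasp; the last joint's range is limited). The gripper opens to 88 mm and grips with 3 to 60 N. Pads are 18 mm wide; open, the fingers measure 123 mm over their backs; the gripper's body (75 mm by 187 mm) begins 45 mm behind the grasp point.
Start: joints at [1.112, 0.381, 1.297, -0, 1.464, -0.215], TCP at [0.133, 0.534, 0.253] pointing down, gripper open.
Joint ranges: [-3.11, 3.11], [-0.89, 2.33], [0.22, 2.48], [-1.42, 4.56], [0.17, 2.85], [-2.88, 2.88]. Speed limits (rad/s): [2.39, 2.39, 3.14, 3.14, 3.14, 3.14].

### API

Orientations are given as a rotation vector (axis times angle).
In Python, from workcell import r, camera, nets gives the robot as it stands.
- The arm moves only by the tool carry_out, never from a script. Its argument "increments" is a list of rows, each a list of 3 entries, a list of its own where there are three numbers: the finger opening in cm, from 0 to 8.81, then the shift along the tool's x, y, z in cm, then the turn, a rotation vector about the tool's x, y, z in degrees. In form: [[gripper, [tx, ty, tz], [wx, wy, wz]], ...]. A call has 1 to 20 rows; each row is the pose to reach, as a shift and turn from the pose commanded when the call began, along the tool's axes at that moment; what a row does not reach only later rows make up. A row lasts 1/8 s, in which the tool goes at most 62.5 mm and 10.7 degrees, less where a joint would pass 70% of its speed; a pose out of reach is approached as far as the arm can. A call with a gripper value outside its range is refused whole. The fingers move at their own pace and stop on an object; the grip force is fixed at half the most. Time passes only in rows, so rows that repeat a pose let the fingers close. It gives the time, the measured TCP pose, the force, the opening and the grip force at its end, in the units of the state.
- r.observe(): the state, without advancing time (a new reading comes with each control period).
- camera(name): name is "scene" or "top"; returns a dict with "image" (384x512x3 uint8, red, green, blue), "z_map" (384x512 float32, m along the optical axis (not along the pixel's ray), 0 where there is no reading), "fx", "fy", "cx", "cy" (pixels), "distortion" ([k1, k2, p1, p2, k3] as OpenCV has them; the pictures are not rectified), "extrinsics" (4x4, takes a point from camera to world coordinates). Camera axes: x right, y up, looking along -z (the intrinsics and any distortion apply to the point x, -y, -z); pixel columns grow to the right and rows downward; lengths in m; the calibration is good to about 2 mm. A picture is of the moment at which its call begins.
- r.close_job(): hands the job in; it is judged then, once.
Trained networks look in a picture, given as the dict that the camera call returned (one of the last four; its "shot" number tells which), for a name from the list of things; names that differ only in an ending like _2 or _b are one class to them, and where a whole thing is asked for, a point or a joint stands for the part that bears it (a point fixed in the world has none). Each returns a list of dicts, best first, with "conf" (0 to 1); they miss things now and then, are a little off and sometimes report something else, mostly with a low value. They report only what shows in the picture. A call takes as long as a camera call. They do not tell look-alikes from the thing itself.
- nets.boxes_of(picture, query): "position" ([x, y, z] in m, in the coordinates of the camera as it stood for that picture, good to about 4 mm: the middle of the surface that is visible of it).
- nets.trace(picture, query): "mask" (384x512 bool, what is visible of it).
The state is a dict: "time_s": time; "qpos": joint angles; "qvel": joint speeds; "effort": joint torques, N m; "tcp_pos": TCP position; "ee_rot": TCP orientation; "ft_force": force on the tool from outside, world axes, zero at the start; "moment": the same for the moment, N m; "opening": opening from 0.0 (shut) to 1.0 (fully open); "grip_force": force on a finger pad.
Only numpy, scipy, OpenCV 4.12 (cv2) and the standard library are available. Lean on these libraries where they do the work, as an engineer would, in place of code of your own. Each camera call takes 0.05 s, during which the arm holds its last target. There are 200 camera calls.

### The job

Get the bare metal blank ready for clamping: with your fingertips push it square and flush against the grey fence of the red-brown ledge, and push it along the ledge until roughly 40 mm of it (a quarter of its length) sticks out past the end that carries the yellow cap. Only push it: it must never be lifted, tipped or dropped off the ledge. Leave the tools and other loose things where they are.

Things in the scene. Friction and masses are not known exactly. Their poses are not given: they have to be found in the camera images.
- blank: The loose plate to push: bare bright metal, 80 x 160 x 6 mm, about 0.6 kg, lying flat on the ledge, a little skewed and clear of the fence. Origin: centre of its underside; x along its 80 mm width, y along its 160 mm length, z up. It slides with ordinary dry friction (a few newtons).
- ledge: Fixed red-brown raised beam, 160 mm wide (its x) and 360 mm long (its y), 400 mm with its two end caps; its flat top, on which the blank lies, is 60 mm above the table. Origin: centre of its underside; x points away from the robot to the fence, y along the ledge. The long side towards the robot is open. With the blank flush on the fence, its centre is at x = +28 mm.
- fence_face (a point): Point on the grey fence, a straight low strip along the far edge of the ledge top (360 mm long, 12 mm thick, 14 mm high, upper edge 74 mm above the table): middle of its upright face towards the robot, 68 mm from the ledge's centre line, 67 mm above the table. Axes as the ledge.
- cap_yellow: Fixed yellow end block closing one end of the ledge, 160 mm wide, 20 mm thick along the ledge, 59 mm high (1 mm below the ledge top). It is at either the ledge's +y or its -y end. Origin: centre of its underside, 190 mm from the ledge's centre; its outer face is the end past which the blank must stick out, 200 mm from the ledge's centre.
- cap_blue: Fixed blue end block of the same size at the opposite end of the ledge; not the end wanted.
- wrench: Bystander, loose, not to be disturbed: open-ended wrench lying on the table in front of the ledge (robot side), under 20 mm high. Origin: centre of its underside.
- magnet: Bystander, loose, not to be disturbed: red right-angle welding magnet lying flat on the table behind the fence, 90 mm square, 18 mm high. Origin: centre of its underside.
- bar: Bystander, loose, not to be disturbed: loose steel flat bar 170 x 22 x 6 mm lying on the table behind the fence. Origin: centre of its underside.
- hammer: Bystander, loose, not to be disturbed: heavy hammer standing on its head at the robot's right, handle up, 325 mm tall. Origin: centre of its underside.
- spray: Bystander, loose, not to be disturbed: green spray can standing at the robot's left, 60 mm across, 170 mm tall. Origin: centre of its underside.
- spool: Bystander, loose, not to be disturbed: copper-coloured wire spool lying flat at the robot's left, 100 mm across, 45 mm high. Origin: centre of its underside.
- cup: Bystander, loose, not to be disturbed: paper cup standing at the far left, 72 mm across, 85 mm tall. Origin: centre of its underside.
Mind the look-alikes: they are no part of the job. Several things have the shape of the blank; the one meant has the colours described above.

How it is judged:
By the outcome, as a careful person would: the job done as asked, in the order asked, and still so for the second after the job is handed in, with the robot touching nothing.
It also fails if it takes over 50 s, if anything falls off the work surface, if the arm or the gripper's body presses on something with over 40 N, if the wrist force passes 120 N, or if a joint passes its speed limit or range.

## Working session

There is one attempt and no reset: what is moved stays moved. The work goes in short steps, Python scripts to look and compute and a tool call to move; the robot and the scene stay as the last step left them, time stands still between calls to the robot, and variables do not carry over. Pictures are saved under pics/ and viewed, at most 10 in all, crops included, and the job is handed in when it is done.

Besides the shell and the picture viewer there is one more tool, called in YAML: its name, and indented under it one key for each argument. carry_out: Moves the arm, as the interface text tells. Its arguments: {"type":"object","properties":{"increments":{"type":"array"}},"required":["increments"]}

```bash
mkdir -p pics; cat > h.py <<'E'
import numpy as np, cv2
from workcell import r, camera, nets
def world(c,uv):
    K=np.array([[c["fx"],0,c["cx"]],[0,c["fy"],c["cy"]],[0,0,1.]])
    uv=np.asarray(uv,float).reshape(-1,2)
    n=cv2.undistortPoints(uv.reshape(-1,1,2),K,np.array(c["distortion"],float)).reshape(-1,2)
    z=c["z_map"][np.clip(uv[:,1].round().astype(int),0,383),np.clip(uv[:,0].round().astype(int),0,511)]
    p=np.c_[n[:,0]*z,-n[:,1]*z,-z]; E=np.array(c["extrinsics"])
    return p@E[:3,:3].T+E[:3,3]
def towld(c,p):
    E=np.array(c["extrinsics"]); return E[:3,:3]@np.array(p)+E[:3,3]
def pts(c,mask):
    v,u=np.nonzero(mask&(c["z_map"]>0)); return np.c_[u,v],world(c,np.c_[u,v])
def save(c,n): cv2.imwrite("pics/"+n,c["image"][:,:,::-1])
E
python3 - <<'E'
from h import *
for nm in("top","scene"):
    c=camera(nm); save(c,nm+"0.png")
    for q in("blank","ledge","cap_yellow","cap_blue","wrench","magnet","bar","hammer","spray","spool","cup"):
        try:
            for d in nets.boxes_of(c,q)[:4]: print(nm,q,round(d["conf"],2),towld(c,d["position"]).round(3))
        except Exception as e: print(q,e)
print(r.tips_ahead, r.observe())
E
```

```text
top blank 0.88 [ 0.468 -0.374  0.009]
top blank 0.7 [ 0.277 -0.236  0.004]
top blank 0.64 [ 0.527 -0.082  0.065]
top ledge 0.83 [ 0.538 -0.005  0.058]
top ledge 0.19 [ 0.67  -0.39   0.064]
top cap_yellow 0.55 [0.564 0.147 0.06 ]
top cap_blue 0.87 [ 0.498 -0.227  0.058]
top cap_blue 0.16 [ 0.667 -0.392  0.067]
top wrench 0.74 [ 0.381 -0.012  0.009]
top magnet 0.62 [ 0.648 -0.249  0.021]
top bar 0.93 [0.704 0.023 0.006]
top hammer 0.82 [ 0.667 -0.39   0.063]
top spray 0.89 [0.594 0.458 0.148]
top spool 0.55 [0.443 0.391 0.046]
top cup 0.66 [0.694 0.388 0.048]
scene blank 0.79 [ 0.524 -0.07   0.063]
scene blank 0.75 [ 0.285 -0.224  0.004]
scene ledge 0.81 [0.569 0.011 0.064]
scene cap_yellow 0.85 [0.58  0.151 0.046]
scene cap_yellow 0.58 [0.452 0.396 0.044]
scene cap_yellow 0.24 [0.572 0.012 0.061]
scene cap_blue 0.71 [ 0.509 -0.233  0.06 ]
scene cap_blue 0.27 [0.453 0.395 0.042]
scene wrench 0.59 [ 0.38  -0.003  0.006]
scene magnet 0.63 [ 0.657 -0.247  0.015]
scene magnet 0.42 [0.569 0.008 0.062]
scene hammer 0.81 [ 0.688 -0.393  0.052]
scene spray 0.82 [0.62  0.485 0.126]
scene spray 0.56 [0.566 0.012 0.063]
scene spool 0.81 [0.454 0.395 0.043]
scene cup 0.69 [0.676 0.386 0.053]
0.014 {'time_s': 1.2, 'qpos': array([ 1.11169356e+00,  3.80619340e-01,  1.29741595e+00, -8.46681648e-06,
        1.46359489e+00, -2.15310417e-01]), 'qvel': array([ 8.62559418e-04, -3.85711549e-05,  4.12584668e-04, -3.19565571e-04,
        7.97413276e-04,  1.43849603e-03]), 'effort': array([ 1.01431462e-03, -4.37797558e+01, -2.24725181e+01,  7.13750138e-02,
        3.14801582e-02, -5.99815195e-06]), 'tcp_pos': array([0.13276202, 0.53371501, 0.25273262]), 'ee_rot': array([-3.81998531e-01, -3.11827732e+00,  5.99939437e-05]), 'ft_force': array([-0.01982667, -0.92777786,  0.45352322]), 'moment': array([-0.08437036, -0.04101408,  0.07009699]), 'grip_force': 0.0, 'opening': 1.0006394886574346}
```

View pics/top0.png

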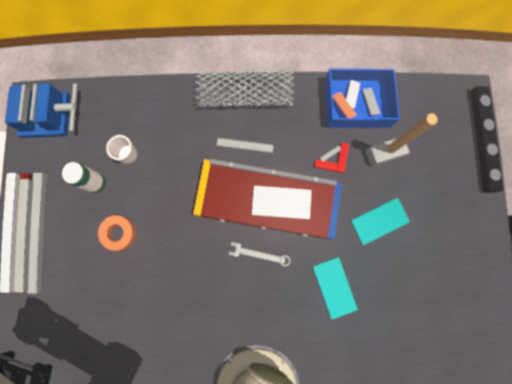

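View pics/scene0.png

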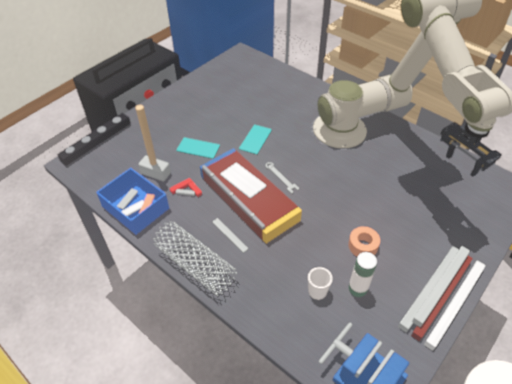

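Top view: the plate on the ledge is at (282,202), bright metal. The look-alikes are the teal plates at (381,221) and (336,288), both on the table. I choose (282,202). The yellow cap is at (202,188), which is +y, and the fence is the grey strip from (206,160) to (340,182).

```bash
cat > m.py <<'E'
from h import *
def rect(P):
    (c,s,a)=cv2.minAreaRect((P[:,:2]*1000).astype(np.float32)); 
    if s[0]<s[1]: s=s[::-1]; a+=90
    return np.round(c,1),np.round(s,1),round((a+90)%180-90,2)  # long-axis angle from +x
def look(nm="top",crop=None):
    c=camera(nm); im=c["image"]; hsv=cv2.cvtColor(im,cv2.COLOR_RGB2HSV)
    h,w=im.shape[:2]; v,u=np.mgrid[:h,:w]
    W=world(c,np.c_[u.ravel(),v.ravel()]).reshape(h,w,3)
    reg=(W[...,0]>.4)&(W[...,0]<.68)&(abs(W[...,1]+.03)<.29)&(W[...,2]>.045)&(W[...,2]<.085)
    H,S,V=hsv[...,0],hsv[...,1],hsv[...,2]
    def big(m):
        n,l,st,_=cv2.connectedComponentsWithStats(m.astype(np.uint8)); return l==1+np.argmax(st[1:,4]) if n>1 else m
    ms={"blank":big(reg&(S<60)&(V>190)),"red":big(reg&((H<12)|(H>168))&(S>110)),"yel":big(reg&(H>15)&(H<35)&(S>120)),
        "blue":big(reg&(H>95)&(H<130)&(S>120)),"all":big(reg)}
    for k,m in ms.items():
        if m.sum()>20: P=W[m]; print(nm,k,m.sum(),*rect(P),"z",np.median(P[:,2]).round(4), "mean",P.mean(0).round(4))
    return c,W,ms
if __name__=="__main__":
    for nm in("top","scene"): 
        c,W,ms=look(nm)
        if nm=="top":
            o=cv2.resize(c["image"][145:250,180:360],None,fx=4,fy=4,interpolation=cv2.INTER_CUBIC); cv2.imwrite("pics/crop1.png",o[:,:,::-1])
E
python3 m.py
```

```text
top blank 1702 [524.6 -78.6] [162.7  82.9] 84.79 z 0.0659 mean [ 0.524  -0.0782  0.0657]
top red 4608 [530.3 -41.1] [355.2 146.5] 78.99 z 0.0599 mean [ 0.5309 -0.0254  0.0599]
top yel 403 [572.2 143.7] [157.7  22.2] -10.69 z 0.0586 mean [0.5692 0.1444 0.0586]
top blue 274 [ 498.  -229.4] [155.8  14.9] -11.1 z 0.059 mean [ 0.4963 -0.2291  0.0591]
top all 8029 [537.2 -42. ] [400.2 160.7] 78.92 z 0.0609 mean [ 0.536  -0.0418  0.062 ]
scene blank 793 [522.  -80.1] [172.3  92.3] 83.28 z 0.0658 mean [ 0.5255 -0.0749  0.0657]
scene red 1688 [526.6 -37.4] [359.3 139.2] 78.27 z 0.0597 mean [0.5355 0.0042 0.0596]
scene yel 305 [573.3 146. ] [160.2  26.9] -11.26 z 0.0581 mean [0.5771 0.1474 0.0572]
scene all 3884 [536.9 -39.2] [404.4 167. ] 79.43 z 0.0609 mean [ 0.5456 -0.0216  0.0616]
```

View pics/crop1.png

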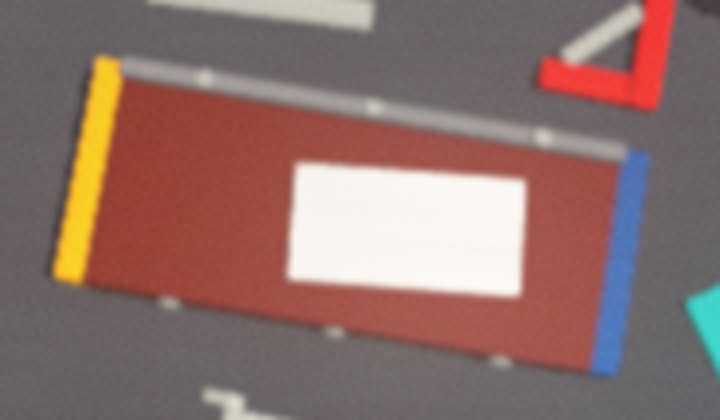

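The crop confirms the choice: a bare bright plate on the red-brown ledge, skewed about 6° and clear of the fence. The fence is on the far side and the yellow cap at left (+y). Next I'll work out the shifts.

```bash
cat > g.py <<'E'
from h import *
from scipy.spatial.transform import Rotation as R
L0=np.array([537.2,-41.8]);A=np.radians(-11.05)
ex=np.array([np.cos(A),np.sin(A)]);ey=np.array([-ex[1],ex[0]])
def led(w): d=np.asarray(w)[:2]*1000-L0; return np.round([d@ex,d@ey],1)
def shift(lx,ly,z,yaw=None):
    "yaw: wanted tool-y direction, deg from ledge y"
    s=r.observe(); Rm=R.from_rotvec(s["ee_rot"]).as_matrix()
    p=np.r_[(L0+lx*ex+ly*ey)/1000,z]
    cur=np.degrees(np.arctan2(Rm[1,1],Rm[0,1]))-90-np.degrees(A)
    out=(Rm.T@(p-s["tcp_pos"])*100).round(2)
    print("t",s["time_s"],"tcp led",led(s["tcp_pos"]),s["tcp_pos"].round(4),"yawerr",round(cur,2),"wz",None if yaw is None else round(-(yaw-cur),2),"shift",out,"F",s["ft_force"].round(1))
E
python3 -c "
from g import *
shift(-74,-38.7,.15,0); shift(-74,-38.7,.0765,0)"
```

```text
t 1.3 tcp led [-507.3  487.3] [0.1328 0.5337 0.2527] yawerr -2.92 wz -2.92 shift [-45.95 -50.33  10.27] F [-0.1  0.1 -0.4]
t 1.3 tcp led [-507.3  487.3] [0.1328 0.5337 0.2527] yawerr -2.92 wz -2.92 shift [-45.95 -50.33  17.62] F [-0.1  0.1 -0.4]
```

carry_out:
  increments:
    - [8,[-4,-4.4,0],[0,0,0]]
    - [8,[-8,-8.8,0],[0,0,-1]]
    - [8,[-12,-13.2,0],[0,0,-2]]
    - [8,[-16,-17.6,0],[0,0,-2.9]]
    - [8,[-20,-22,0],[0,0,-2.9]]
    - [8,[-24,-26.4,0],[0,0,-2.9]]
    - [8,[-28,-30.8,0],[0,0,-2.9]]
    - [8,[-32,-35.2,0],[0,0,-2.9]]
    - [8,[-36,-39.6,0],[0,0,-2.9]]
    - [8,[-40,-44,0],[0,0,-2.9]]
    - [8,[-44,-48.2,2],[0,0,-2.9]]
    - [8,[-45.95,-50.3,5],[0,0,-2.9]]
    - [8,[-45.95,-50.3,8],[0,0,-2.9]]
    - [8,[-45.95,-50.3,10.3],[0,0,-2.9]]
    - [8,[-45.95,-50.3,10.3],[0,0,-2.9]]
    - [8,[-45.95,-50.3,10.3],[0,0,-2.9]]

```text
time_s: 3.3
tcp_pos: [0.4577, -0.0654, 0.1507]
ee_rot: [0.303, 3.126, -0.001]
ft_force: [-0.8, -0.5, -0.3]
opening: 0.908
grip_force: 0.0
```

```bash
python3 -c "
from g import *
shift(-74,-38.7,.0765,0); shift(-22,-38.7,.0765,0);print(r.observe()['qpos'].round(2))
from m import look
c,W,m=look('scene'); save(c,'s1.png')"
```

```text
t 3.3 tcp led [-73.5 -38.4] [ 0.4577 -0.0654  0.1507] yawerr -0.01 wz -0.01 shift [ 0.06 -0.02  7.42] F [-0.8 -0.5 -0.3]
t 3.3 tcp led [-73.5 -38.4] [ 0.4577 -0.0654  0.1507] yawerr -0.01 wz -0.01 shift [-5.14 -0.02  7.43] F [-0.8 -0.5 -0.3]
[-0.4   0.34  1.7  -0.    1.1  -1.78]
scene blank 669 [523.9 -79.5] [172.3  88. ] 83.48 z 0.0657 mean [ 0.5304 -0.082   0.0657]
scene red 1279 [525.5 -35.5] [358.4 138.2] 78.69 z 0.0598 mean [ 0.5474 -0.0037  0.0596]
scene yel 305 [575.5 145.8] [158.6  24.6] -11.24 z 0.0581 mean [0.5766 0.1474 0.0572]
scene all 3886 [536.5 -39.6] [404.5 167.6] 79.3 z 0.0609 mean [ 0.5455 -0.0212  0.0616]
```

View pics/s1.png

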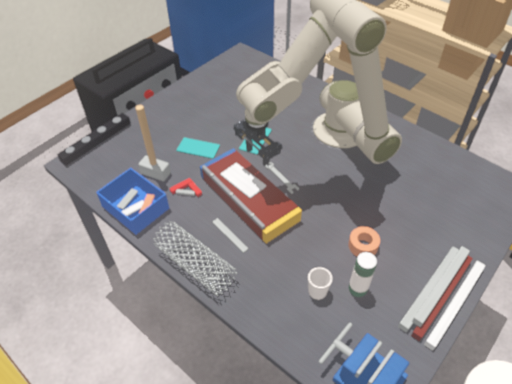

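The gripper is above the ledge's near side, around (258,140), clear of the blank at (243,180). I'll descend and push.

carry_out:
  increments:
    - [8,[0.05,0,2],[0,0,0]]
    - [8,[0.05,0,4],[0,0,0]]
    - [8,[0.05,0,6],[0,0,0]]
    - [8,[0.05,0,7],[0,0,0]]
    - [8,[0.05,0,7.4],[0,0,0]]
    - [8,[0.05,0,7.4],[0,0,0]]
    - [8,[-0.4,0,7.4],[0,0,0]]
    - [8,[-0.8,0,7.4],[0,0,0]]
    - [8,[-1.2,0,7.4],[0,0,0]]
    - [8,[-1.6,0,7.4],[0,0,0]]
    - [8,[-2,0,7.4],[0,0,0]]
    - [8,[-2.4,0,7.4],[0,0,0]]
    - [8,[-2.8,0,7.4],[0,0,0]]
    - [8,[-3.2,0,7.4],[0,0,0]]
    - [8,[-3.5,0,7.4],[0,0,0]]
    - [8,[-3.8,0,7.4],[0,0,0]]
    - [8,[-4.1,0,7.4],[0,0,0]]
    - [8,[-4.4,0,7.4],[0,0,0]]
    - [8,[-4.6,0,7.4],[0,0,0]]
    - [8,[-4.6,0,7.4],[0,0,0]]

```text
time_s: 5.85
tcp_pos: [0.5016, -0.0738, 0.0755]
ee_rot: [-0.303, -3.124, -0.001]
ft_force: [-4.8, 0.6, 3.1]
opening: 0.907
grip_force: 2.5
```

```bash
python3 -c "
from g import *
shift(-22,-38.7,.0765,0)
from m import look
c,W,m=look('top'); save(c,'t2.png');look('scene')"
```

```text
t 5.85 tcp led [-28.8 -38.2] [ 0.5016 -0.0738  0.0755] yawerr -0.01 wz -0.01 shift [-0.68 -0.05 -0.1 ] F [-4.8  0.6  3.1]
top blank 40 [588.9 -17.5] [32.7 11.2] -27.13 z 0.0661 mean [ 0.5903 -0.0191  0.066 ]
top red 2297 [551.1  66.3] [145.9 137.1] -10.95 z 0.0599 mean [0.5517 0.071  0.0599]
top yel 408 [571.7 143.7] [157.3  21.7] -11.16 z 0.0586 mean [0.5698 0.1441 0.0585]
top blue 286 [ 499.5 -229.5] [158.3  15.7] -10.81 z 0.0591 mean [ 0.4968 -0.2292  0.0589]
top all 3145 [557.3  60.3] [191.8 160.3] 79.17 z 0.0601 mean [0.5622 0.0746 0.061 ]
scene blank 556 [569.2 -96.9] [192.2  82.6] 62.5 z 0.0664 mean [ 0.564  -0.094   0.0667]
scene red 865 [548.1  62. ] [154.7 142.8] 79.64 z 0.0602 mean [0.5531 0.0851 0.0602]
scene yel 309 [573.2 146.2] [160.   25.1] -10.24 z 0.0577 mean [0.5761 0.1475 0.0568]
scene all 3485 [535.9 -40.6] [405.9 166.1] 79.45 z 0.0612 mean [ 0.5558 -0.0091  0.0621]
```

Force is about 5 N, ordinary sliding. I'll raise 1 mm and finish gently.

carry_out:
  increments:
    - [8,[-0.2,0,-0.1],[0,0,0]]
    - [8,[-0.4,0,-0.1],[0,0,0]]
    - [8,[-0.5,0,-0.1],[0,0,0]]
    - [8,[-0.6,0,-0.1],[0,0,0]]
    - [8,[-0.65,0,-0.1],[0,0,0]]
    - [8,[-0.7,0,-0.1],[0,0,0]]
    - [8,[-0.7,0,-0.1],[0,0,0]]

```text
time_s: 6.82
tcp_pos: [0.5075, -0.0752, 0.0765]
ee_rot: [-0.302, -3.122, -0.001]
ft_force: [-10.7, 0.2, 2.2]
opening: 0.907
grip_force: 5.3
```

```bash
python3 -c "
from g import *
shift(-21,-38.7,.0765,0)"
```

```text
t 6.825 tcp led [-22.8 -38.4] [ 0.5075 -0.0752  0.0765] yawerr 0.0 wz 0.0 shift [-0.18 -0.03 -0.01] F [-10.7   0.2   2.2]
```

carry_out:
  increments:
    - [8,[-0.1,0,0],[0,0,0]]
    - [8,[-0.15,0,0],[0,0,0]]
    - [8,[-0.2,0,0],[0,0,0]]
    - [8,[-0.2,0,0],[0,0,0]]

```text
time_s: 7.32
tcp_pos: [0.5078, -0.0752, 0.0763]
ee_rot: [-0.301, -3.118, -0.001]
ft_force: [-17.5, -0.8, 7.8]
opening: 0.908
grip_force: 9.0
```

```bash
python3 -c "
from g import *
shift(-22,-38.7,.0765,0)"
```

```text
t 7.325 tcp led [-22.5 -38.4] [ 0.5078 -0.0752  0.0763] yawerr 0.02 wz 0.02 shift [-0.05 -0.03 -0.02] F [-17.5  -0.8   7.8]
```

carry_out:
  increments:
    - [8,[1,0,0],[0,0,0]]
    - [8,[2.5,0,0],[0,0,0]]
    - [8,[4,0,-3],[0,0,0]]
    - [6,[4,-4,-8],[0,0,10]]
    - [3,[4,-8,-8],[0,0,20]]
    - [3,[4,-12,-8],[0,0,30]]
    - [3,[4,-14,-8],[0,0,40]]
    - [3,[4,-14,-8],[0,0,50]]
    - [3,[4,-14,-8],[0,0,60]]
    - [3,[4,-14,-8],[0,0,70]]
    - [3,[4,-14,-8],[0,0,80]]
    - [3,[4,-14,-8],[0,0,90]]
    - [3,[4,-14,-8],[0,0,90]]
    - [3,[4,-14,-8],[0,0,90]]

```text
time_s: 9.07
tcp_pos: [0.4453, -0.2058, 0.1569]
ee_rot: [2.421, 2.0, 0.0]
ft_force: [-0.2, -0.1, -0.6]
opening: 0.342
grip_force: 0.0
```

```bash
python3 -c "
from g import *
shift(26,-145,.0765,-90);shift(26,60,.0765,-90)
from m import look
c,W,m=look('top'); cv2.imwrite('pics/t3.png',cv2.resize(c['image'][130:290,180:380],None,fx=3,fy=3)[:,:,::-1])
P=W[m['blank']];d=P[:,:2]*1000-L0
print('ledge x',np.percentile(d@ex,[1,50,99]).round(1),'y',np.percentile(d@ey,[1,50,99]).round(1))"
```

```text
t 9.075 tcp led [ -58.7 -178.5] [ 0.4453 -0.2058  0.1569] yawerr -89.83 wz 0.17 shift [3.33 8.48 8.05] F [-0.2 -0.1 -0.6]
t 9.075 tcp led [ -58.7 -178.5] [ 0.4453 -0.2058  0.1569] yawerr -89.83 wz 0.17 shift [23.83  8.54  8.04] F [-0.2 -0.1 -0.6]
top blank 1280 [556.  -88.6] [162.5  82.4] 78.78 z 0.066 mean [ 0.5638 -0.0785  0.0659]
top red 3409 [532.9 -26.9] [327.2 146.1] 78.91 z 0.0599 mean [0.53   0.0301 0.0599]
top yel 403 [572.  144.2] [157.2  22.2] -10.43 z 0.0588 mean [0.5694 0.1443 0.0587]
top all 7363 [537.6 -41.3] [398.5 160.9] 78.96 z 0.061 mean [ 0.5406 -0.0265  0.0622]
ledge x [-12.1  35.3  67. ] y [-119.3  -24.    37. ]
```

View pics/t3.png

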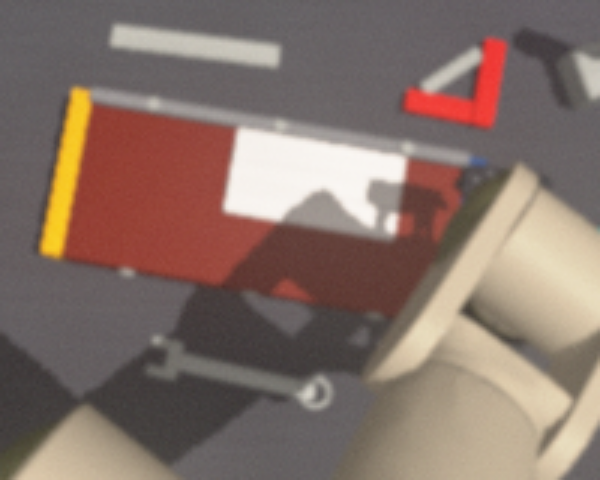

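The plate at (315,180) in the crop now lies flush and parallel to the fence (78.8° against 78.9°). Next I'll push it along.

carry_out:
  increments:
    - [3,[2.85,4,0],[0,0,0]]
    - [3,[2.85,8.5,1],[0,0,0]]
    - [3,[2.85,8.5,4],[0,0,0]]
    - [3,[2.85,8.5,6.5],[0,0,0]]
    - [3,[2.85,8.5,7.8],[0,0,0]]
    - [3,[2.85,8.5,8],[0,0,0]]
    - [3,[3.3,8.5,8],[0,0,0]]
    - [3,[3.8,8.5,8],[0,0,0]]
    - [3,[4.2,8.5,8],[0,0,0]]
    - [3,[4.5,8.5,8],[0,0,0]]
    - [3,[4.8,8.5,8],[0,0,0]]
    - [3,[5.1,8.5,8],[0,0,0]]
    - [3,[5.4,8.5,8],[0,0,0]]
    - [3,[5.8,8.5,8],[0,0,0]]
    - [3,[6.2,8.5,8],[0,0,0]]
    - [3,[6.6,8.5,8],[0,0,0]]
    - [3,[7,8.5,8],[0,0,0]]
    - [3,[7.4,8.5,8],[0,0,0]]
    - [3,[7.8,8.5,8],[0,0,0]]
    - [3,[7.8,8.5,8],[0,0,0]]

```text
time_s: 11.62
tcp_pos: [0.5436, -0.1452, 0.0769]
ee_rot: [2.425, 1.997, 0.0]
ft_force: [-0.9, -2.1, 2.3]
opening: 0.34
grip_force: 1.2
```

```bash
cat > k.py <<'E'
from g import *
from m import look
shift(26,71,.0765,-90)
c,W,m=look('top')
P=W[m['blank']];d=P[:,:2]*1000-L0
print('ledge x',np.percentile(d@ex,[1,50,99]).round(1),'y',np.percentile(d@ey,[1,50,99]).round(1))
E
python3 k.py
```

```text
t 11.625 tcp led [  26.1 -100.3] [ 0.5436 -0.1452  0.0769] yawerr -90.01 wz -0.01 shift [ 1.713e+01 -1.000e-02  4.000e-02] F [-0.9 -2.1  2.3]
top blank 133 [583.9   6.8] [60.7 26.6] -14.17 z 0.0657 mean [0.5915 0.0078 0.0659]
top red 2655 [544.6  32.5] [206.2 146.3] 78.99 z 0.0599 mean [0.536  0.0563 0.0599]
top yel 404 [571.8 143.6] [157.2  22.4] -10.93 z 0.0588 mean [0.5698 0.1442 0.0587]
top all 4756 [552.   32.5] [248.2 160.6] 79.04 z 0.061 mean [0.553  0.0367 0.0622]
ledge x [10.1 46.4 66.7] y [43.1 60.3 69.2]
```

carry_out:
  increments:
    - [3,[0.4,0,0],[0,0,0]]
    - [3,[0.9,0,0],[0,0,0]]
    - [3,[1.5,0,0],[0,0,0]]
    - [3,[2.1,0,0],[0,0,0]]
    - [3,[2.7,0,0],[0,0,0]]
    - [3,[3.3,0,0],[0,0,0]]
    - [3,[3.9,0,0],[0,0,0]]
    - [3,[4.5,0,0],[0,0,0]]
    - [3,[5.1,0,0],[0,0,0]]
    - [3,[5.7,0,0],[0,0,0]]
    - [3,[6.3,0,0],[0,0,0]]
    - [3,[6.9,0,0],[0,0,0]]
    - [3,[7.5,0,0],[0,0,0]]
    - [3,[8.1,0,0],[0,0,0]]
    - [3,[8.7,0,0],[0,0,0]]
    - [3,[9.3,0,0],[0,0,0]]
    - [3,[9.9,0,0],[0,0,0]]
    - [3,[10.4,0,0],[0,0,0]]
    - [3,[10.8,0,0],[0,0,0]]
    - [3,[10.9,0,0],[0,0,0]]

```text
time_s: 14.18
tcp_pos: [0.5643, -0.0385, 0.0768]
ee_rot: [2.425, 1.997, -0.001]
ft_force: [-1.8, -5.7, 2.2]
opening: 0.343
grip_force: 2.9
```

```bash
python3 k.py
```

```text
t 14.175 tcp led [26.   8.4] [ 0.5643 -0.0385  0.0768] yawerr -90.01 wz -0.01 shift [6.26 0.   0.03] F [-1.8 -5.7  2.2]
top blank 192 [595.3 114.9] [78.7 26.5] -13.33 z 0.0658 mean [0.601  0.116  0.0658]
top red 1815 [ 506.4 -163.5] [146.4 106. ] -11.54 z 0.0601 mean [ 0.5028 -0.1662  0.06  ]
top yel 383 [571.7 143.4] [156.8  22.1] -11.21 z 0.0586 mean [0.5677 0.1452 0.0586]
top blue 297 [ 498.4 -229.4] [156.7  16.3] -10.75 z 0.0591 mean [ 0.4962 -0.2289  0.0592]
top all 2422 [ 510.7 -174.9] [159.1 131.1] -11.43 z 0.0601 mean [ 0.507  -0.1772  0.0607]
ledge x [-11.5  34.4  65.5] y [151.3 167.8 177.4]
```

carry_out:
  increments:
    - [3,[0.4,0,0],[0,0,0]]
    - [3,[0.9,0,0],[0,0,0]]
    - [3,[1.4,0,0],[0,0,0]]
    - [3,[1.9,0,0],[0,0,0]]
    - [3,[2.4,0,0],[0,0,0]]
    - [3,[2.9,0,0],[0,0,0]]
    - [3,[3.4,0,0],[0,0,0]]
    - [3,[3.9,0,0],[0,0,0]]
    - [3,[4.4,0,0],[0,0,0]]
    - [3,[4.9,0,0],[0,0,0]]
    - [3,[5.3,0,0],[0,0,0]]
    - [3,[5.6,0,0],[0,0,0]]
    - [3,[5.9,0,0],[0,0,0]]
    - [3,[6.1,0,0],[0,0,0]]
    - [3,[6.2,0,0],[0,0,0]]
    - [3,[6.2,0,0],[0,0,0]]
    - [3,[5.2,0,0],[0,0,0]]
    - [3,[3.5,0,-3],[0,0,0]]
    - [3,[0,-4,-8],[0,0,0]]
    - [3,[-5,-8,-8],[0,0,0]]

```text
time_s: 16.73
tcp_pos: [0.4835, -0.0667, 0.1577]
ee_rot: [2.421, 1.997, 0.005]
ft_force: [-0.0, -1.4, -0.3]
opening: 0.34
grip_force: 0.0
```

carry_out:
  increments:
    - [8,[-4,-2,0],[0,0,-10]]
    - [8,[-6,-4,0],[0,0,-20]]
    - [8,[-6,-4,0],[0,0,-30]]
    - [8,[-6,-4,0],[0,0,-40]]
    - [8,[-6,-4,0],[0,0,-50]]
    - [8,[-6,-4,0],[0,0,-60]]
    - [8,[-6,-4,0],[0,0,-70]]
    - [8,[-6,-4,0],[0,0,-80]]
    - [8,[-6,-4,0],[0,0,-90]]
    - [8,[-6,-4,0],[0,0,-90]]
    - [8,[-6,-4,0],[0,0,-90]]

```text
time_s: 18.1
tcp_pos: [0.4327, -0.1174, 0.1557]
ee_rot: [-0.309, -3.126, -0.001]
ft_force: [-0.4, -0.3, -0.3]
opening: 0.907
grip_force: 0.0
```

```bash
cat >> k.py <<'E'
cv2.imwrite('pics/t4.png',cv2.resize(c['image'][130:290,160:360],None,fx=3,fy=3)[:,:,::-1])
B=d[(abs((d@ey)-160)<75)]
u,v=B@ex,B@ey
for lo in range(90,240,20):
    s=u[(v>=lo)&(v<lo+20)]; 
    if len(s)>20: print(lo,np.percentile(s,[1,99]).round(1))
E
python3 k.py; python3 -c "
from g import *
shift(-40,150,.0765,0)"
```

```text
t 18.1 tcp led [-88.1 -94.2] [ 0.4327 -0.1174  0.1557] yawerr -0.22 wz 89.78 shift [-11.35  16.56   7.93] F [-0.4 -0.3 -0.3]
top blank 1628 [596.6 108.9] [161.5  87.8] 79.71 z 0.0657 mean [0.5935 0.1081 0.0656]
top red 3711 [530.6 -40.4] [355.8 146. ] 79.13 z 0.06 mean [ 0.5365 -0.0298  0.0599]
top yel 171 [526.7 152.9] [65.4 21.5] -11.24 z 0.0588 mean [0.5262 0.1528 0.0589]
top blue 140 [ 534.7 -236.4] [82.  14.1] -11.56 z 0.0585 mean [ 0.5346 -0.2367  0.0586]
top all 6473 [541.6 -22.2] [440.1 160.9] 79.12 z 0.0612 mean [0.5576 0.0011 0.0625]
ledge x [-12.8  26.3  66.7] y [ 80.3 157.1 238.2]
90 [-12.7  67.3]
110 [-12.8  72.6]
130 [-13.2  66.2]
150 [-13.1  66. ]
170 [-12.1  65.7]
190 [-12.5  65.2]
210 [-12.   64.5]
230 [-11.5  64.9]
t 18.15 tcp led [-88.1 -94.2] [ 0.4327 -0.1174  0.1557] yawerr -0.18 wz -0.18 shift [-4.73 24.43  7.93] F [-0.6  0.   0.1]
```

View pics/t4.png

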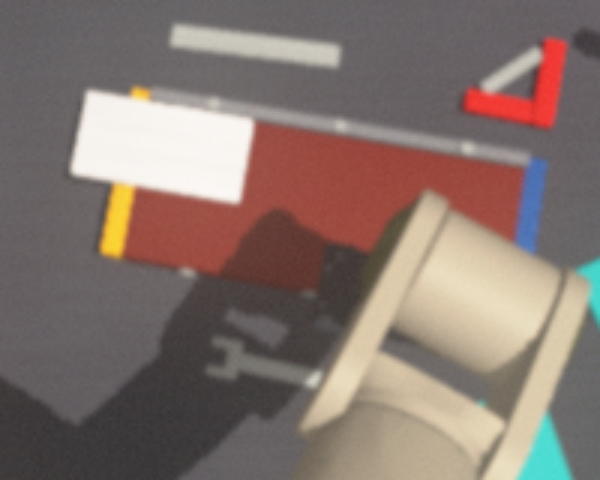

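The blank sticks out past the yellow cap: its leading end is at ledge y = 239.5, so about 40 mm over, at (75,130) in the crop. I'll finish with a square-up push against the fence.

carry_out:
  increments:
    - [8,[-1,5,0],[0,0,0]]
    - [8,[-2,10,0],[0,0,0]]
    - [8,[-3.75,15,0],[0,0,-0.2]]
    - [8,[-3.75,20,0],[0,0,-0.2]]
    - [8,[-3.75,23.2,1],[0,0,-0.2]]
    - [8,[-3.75,23.2,4],[0,0,-0.2]]
    - [8,[-3.75,23.2,6.5],[0,0,-0.2]]
    - [8,[-3.75,23.2,7.8],[0,0,-0.2]]
    - [8,[-3.75,23.2,7.9],[0,0,-0.2]]
    - [8,[-4.2,23.2,7.9],[0,0,-0.2]]
    - [8,[-4.7,23.2,7.9],[0,0,-0.2]]
    - [8,[-5.2,23.2,7.9],[0,0,-0.2]]
    - [8,[-5.6,23.2,7.9],[0,0,-0.2]]
    - [8,[-5.9,23.2,7.9],[0,0,-0.2]]
    - [8,[-6.1,23.2,7.9],[0,0,-0.2]]
    - [8,[-6.3,23.2,7.9],[0,0,-0.2]]
    - [8,[-6.4,23.2,7.9],[0,0,-0.2]]
    - [8,[-6.4,23.2,7.9],[0,0,-0.2]]

```text
time_s: 20.4
tcp_pos: [0.5402, 0.098, 0.0768]
ee_rot: [-0.298, -3.127, -0.0]
ft_force: [-0.6, 0.1, -0.1]
opening: 0.906
grip_force: 0.0
```

```bash
python3 -c "
from g import *
shift(-21,138,.0765,0)"
```

```text
t 20.4 tcp led [-23.9 137.8] [0.5402 0.098  0.0768] yawerr 0.18 wz 0.18 shift [-0.29  0.02  0.03] F [-0.6  0.1 -0.1]
```

carry_out:
  increments:
    - [8,[-0.1,0,0],[0,0,0.2]]
    - [8,[-0.15,0,0],[0,0,0.2]]
    - [8,[-0.2,0,0],[0,0,0.2]]
    - [8,[-0.25,0,0],[0,0,0.2]]
    - [8,[-0.3,0,0],[0,0,0.2]]
    - [8,[-0.3,0,0],[0,0,0.2]]

```text
time_s: 21.15
tcp_pos: [0.541, 0.0979, 0.0766]
ee_rot: [-0.302, -3.122, 0.0]
ft_force: [-10.0, 2.4, 6.1]
opening: 0.906
grip_force: 5.0
```

```bash
python3 -c "
from g import *
shift(-20,138,.0765,0); print(r.observe()['moment'])"
```

```text
t 21.15 tcp led [-23.  137.8] [0.541  0.0979 0.0766] yawerr 0.01 wz 0.01 shift [-0.3   0.02  0.  ] F [-10.    2.4   6.1]
[0.33702034 1.55785392 0.12529054]
```

Contact is stiff at 10 N. I'll press a touch more, then withdraw clear.

carry_out:
  increments:
    - [8,[-0.15,0,0],[0,0,0]]
    - [8,[-0.25,0,0],[0,0,0]]
    - [8,[-0.25,0,0],[0,0,0]]

```text
time_s: 21.52
tcp_pos: [0.5414, 0.0978, 0.0764]
ee_rot: [-0.301, -3.117, -0.0]
ft_force: [-18.2, 3.6, 10.9]
opening: 0.909
grip_force: 9.5
```

carry_out:
  increments:
    - [8,[0.5,0,0],[0,0,0]]
    - [8,[2,0,0],[0,0,0]]
    - [8,[4,0,-2],[0,0,0]]
    - [8,[6,-4,-6],[0,0,0]]
    - [8,[9,-9,-9],[0,0,0]]
    - [8,[11,-14,-10],[0,0,0]]
    - [8,[12,-19,-10],[0,0,0]]
    - [8,[12,-24,-10],[0,0,0]]
    - [8,[12,-28,-10],[0,0,0]]
    - [8,[12,-28,-10],[0,0,0]]
    - [8,[12,-28,-10],[0,0,0]]

```text
time_s: 22.9
tcp_pos: [0.3741, -0.1545, 0.1768]
ee_rot: [0.303, 3.127, -0.0]
ft_force: [-0.1, -0.6, -0.6]
opening: 0.91
grip_force: 0.0
```

```bash
sed -i s/t4/t5/ k.py; python3 k.py
```

```text
t 22.9 tcp led [-138.5 -141.9] [ 0.3741 -0.1545  0.1768] yawerr -0.04 wz 89.96 shift [-16.43  21.3   10.04] F [-0.1 -0.6 -0.6]
top blank 1637 [598.5 108.9] [161.9  90.6] 79.06 z 0.0657 mean [0.5937 0.1076 0.0656]
top red 5332 [530.7 -41. ] [356.1 146.9] 78.97 z 0.06 mean [ 0.521  -0.0595  0.06  ]
top yel 170 [526.6 152.7] [65.3 20.7] -10.48 z 0.0587 mean [0.5266 0.1529 0.0587]
top blue 193 [ 520.4 -234. ] [109.3  15.8] -10.36 z 0.0593 mean [ 0.5218 -0.2341  0.0591]
top all 8138 [541.4 -22.1] [440.9 161. ] 79.02 z 0.0609 mean [ 0.5428 -0.026   0.062 ]
ledge x [-12.6  26.5  67.3] y [ 80.2 156.1 238.2]
90 [-12.7  67.8]
110 [-12.9  72.9]
130 [-13.4  65.9]
150 [-13.7  65.3]
170 [-12.2  66.4]
190 [-11.8  65.6]
210 [-11.7  64.3]
230 [-11.9  65.1]
```

View pics/t5.png

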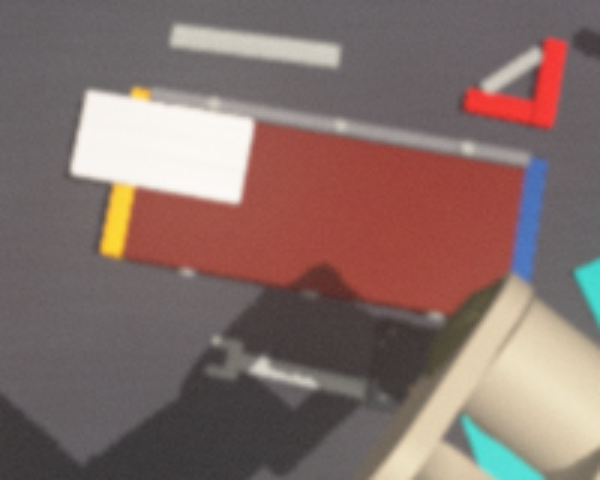

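The blank is flush on the fence and the overhang is about 40 mm (total extent 440 mm against the 400 mm ledge). The other things are untouched and the gripper is clear.

```bash
python3 -c "
from workcell import r
print(r.close_job())"
```

```text
the job is handed in; nothing more can be done
None
```

Job handed in at about 23 s: the blank was pushed square and flush to the fence, with about 40 mm sticking out past the yellow-cap end, and nothing else was moved.

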